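# Clamp the caddy keeper on the pumice

## Robot

A 6-joint arm with a two-finger parallel gripper is mounted at the origin on the work surface. World frame = base frame: x ahead of the robot, y to its left, z up, the work surface at z = 0. Lengths are in m, angles in rad, forces in N, time in s.
With the tool pointing down it reaches from about 0.275 to 0.75 m from the base axis. Payload 10.2 kg.
Tool frame: the origin (TCP) lies at the very end of the fingers, on their centre line; the grasp point (between the pads) lies 19 mm behind it (bot.tcp_to_grasp is the distance from the TCP to the grasp point, in m); y points along the fingers, x is the direction in which the jaws open and shut, and the axes are right-handed (so a half turn about y gives the same grasp; the last joint's range is limited). The gripper opens to 88 mm and grips with 3 to 60 N. Pads are 18 mm wide; open, the fingers measure 123 mm over their backs; the gripper's body (75 mm by 187 mm) begins 45 mm behind the grasp point.
Start: joints at [0.917, 0.313, 1.498, -0, 1.331, -0.223], TCP at [0.219, 0.477, 0.239] pointing down, gripper open.
Joint ranges: [-2.94, 2.94], [-0.97, 2.17], [0.19, 2.56], [-1.23, 4.37], [0.02, 3.11], [-2.88, 2.88]. Speed limits (rad/s): [2.39, 2.39, 3.01, 3.14, 3.14, 3.14].

## Interface

Orientations are given as a rotation vector (axis times angle).
In Python, from workcell import bot gives the robot as it stands.
- The arm moves only by the tool send_rows, never from a script. Its argument "plan" is a list of rows, each an object of numbers: "x", "y", "z": the shift along the tool's x, y, z as a fraction of full scale; "twist": the turn about the tool's y as a fraction of full scale; "claw": the closure, from 0 (fully open) to 1 (shut). In form: [{"x": .., "y": .., "z": .., "twist": .., "claw": ..}, ...]. A call has 1 to 8 rows; each row shifts and turns the pose as measured when the row begins, along the tool's axes as they then stand; what a row does not reach is not made up. Full scale, the value 1, is 500 mm for a shift and 360 degrees for a turn. A row lasts 1/8 s, in which the tool goes at most 62.5 mm and 10.7 degrees, less where a joint would pass 70% of its speed; a pose out of reach is approached as far as the arm can. A call with a number of a shift or a turn outside -1 to 1 is refused whole. A call with a gripper value outside its range is refused whole. The fingers move at their own pace and stop on an object; "newtons" is the grip in N (left out, the last holds). Time passes only in rows, so rows that do not move let the fingers close. It gives the time, the measured TCP pose, the force and the opening at its end, in the units of the state.
- bot.get_obs(): the state, without advancing time (a new reading comes with each control period).
- bot.snapshot(name): name is "scene" or "top" or "wrist"; returns the picture (400x640x3 uint8, red, green, blue); there is no depth.
- bot.get_calibration(name): a dict with "vertical_fov" (degrees; the focal length in pixels is half the picture's height over the tangent of half this angle, whatever the lens; pixels are square), "cx", "cy" (the principal point, pixels), "world_from_camera" (4x4, takes a point from camera to world coordinates). Camera axes: x right, y up, looking along -z (the intrinsics and any distortion apply to the point x, -y, -z); pixel columns grow to the right and rows downward; lengths in m; the calibration is good to about 2 mm. A picture is of the moment at which its call begins: read the wrist's pose just before it. get_calibration takes no time and is no camera call; for the wrist camera it gives the pose at the moment of the call.
- bot.job_done(): hands the job in, once; it reports no verdict.
Trained networks look in the newest picture that a camera, given by its name, has taken for a name from the list of things; names that differ only in an ending like _2 or _b are one class to them, and where a whole thing is asked for, a point or a joint stands for the part that bears it (a point fixed in the world has none). Each returns a list of dicts, best first, with "p" (0 to 1); they miss things now and then, are a little off and sometimes report something else, mostly with a low value. They report only what shows in the picture. A call takes as long as a camera call. They do not tell look-alikes from the thing itself.
- bot.cut_out(target, camera): "region" (400x640 bool, what is visible of it).
- bot.tip_of(target, camera): "centre" ([x, y, z] in m, in the coordinates of the camera as it stood for that picture, good to about 4 mm: a listed point, or the origin of a listed thing).
The state is a dict: "t": time; "qpos": joint angles; "qd": joint speeds; "effort": joint torques, N m; "eef_pos": TCP position; "tool_rot": TCP orientation; "ft_force": force on the tool from outside, world axes, zero at the start; "torque": the same for the moment, N m; "grip_width": finger opening in m.
Only numpy, scipy, OpenCV 4.12 (cv2) and the standard library are available. Lean on these libraries where they do the work, as an engineer would, in place of code of your own. Each camera call takes 0.05 s, during which the arm holds its last target. There are 200 camera calls.

## Task

Slide the keeper along the shower caddy's front rail until it holds the green pumice snugly against the left end wall of the lower tier, without crushing the stone. Then lock it: turn the black thumbscrew clockwise until its drag clutch just begins to slip, stop at that first slip, and let go, leaving everything else in the caddy as it is.

Things in the scene. Friction and masses are not known exactly. Their poses are not given: they have to be found in the camera images.
- caddy: Fixed two-tier chrome caddy. Origin on the bench under the lower tier's middle; x away from the robot, y to its left at yaw 0. Lower tier: tray 148 (x) by 340 (y) mm, 4 mm walls, floor 64 mm and wall tops 100 mm up. Front rail: 12 mm bar along y at x -105 mm, 88 mm up. Pole 25 mm, 420 mm tall, at (125, -75) mm; top tier 110 by 180 mm centred (125, -105), floor 238 mm up.
- tier_end (a point): Middle of the inner face of the lower tier's end wall on caddy +y (the robot's left), the wall that the pumice must rest against; 80 mm above the bench.
- pumice_center (a point): Centre of the green pumice, a crumbly loose block 90 (x) by 60 (y) by 34 (z) mm, about 70 g, on the lower tier's floor between keeper fence and +y end wall, its 90 mm side roughly along caddy x. Its centre is 30 mm from the wall when snug. It stands a steady push of 15 N from the fence and crumbles above 30 N.
- keeper (a joint): Position (m) of the keeper along the rail, growing towards caddy +y and the pumice; slides with 2 N of friction and stays where left; about 0.103 when the pumice is snug between fence and wall. The keeper is a grey block (36 by 44 mm, top 107 mm up) on the rail, with a flat steel arm (top 114 mm up) over the tier and a clear upright fence 100 mm wide under a blue strip.
- fence (a point): Middle of the face of the keeper's fence that meets the pumice (its caddy +y face); 85 mm above the bench.
- cap_center (a point): Centre of the thumbscrew's black round cap, on its vertical axis: cylinder 40 mm in diameter, 34 mm tall, 127 to 161 mm above the bench. Riding on the keeper, it can be gripped to slide it. Clockwise from above tightens: 0.03 N m of drag for an unknown 0.9 to 2.4 rad until the screw bites; then the torque climbs at 1.5 N m/rad and levels off at 0.30 N m, where the clutch slips.
- brush_center (a point): Centre of the grey silicone brush, 100 by 40 by 25 mm, loose in the lower tier on the fence's other side (-y); to be left alone.
- nail_file_center (a point): Centre of the steel nail file with a white grip, 120 by 16 by 6 mm, loose in the lower tier on the fence's other side (-y); to be left alone.
- bottle_center (a point): Middle of the white pump bottle, 58 mm in diameter and 167 mm tall, on the top tier; to be left alone. The point is 70 mm above its foot.
- pointer (a point): End of the white line on the cap's top, 15 mm from the axis. Inside are joints with no reading, to be felt: screw (rad, 0 = bitten, negative before) and clutch_slip (rad slipped, 0 at the start; 0.04 to 0.6, up to a tenth of a turn, is the first slip, more is too much). Let go, the cap springs back its 0.2 rad of wind-up, but screw and slip stay; a regrasp winds it up again.
Not all that is in view belongs to the job. Of the things shaped like the part that bears pumice_center, the green one is meant.

How it is judged:
By the outcome, as a careful person would: the job done as asked, in the order asked, and still so for the second after the job is handed in, with the robot touching nothing.
It also fails if it takes over 64 s, if anything falls off the work surface, if the arm or the gripper's body presses on something with over 40 N, if the wrist force passes 120 N, or if a joint passes its speed limit or range.

## Working session

There is one attempt and no reset: what is moved stays moved. The work goes in short steps, Python scripts to look and compute and a tool call to move; the robot and the scene stay as the last step left them, time stands still between calls to the robot, and variables do not carry over. Pictures are saved under pics/ and viewed, about 8 in all and at most 12, crops included, and the job is handed in when it is done.

Besides the shell and the picture viewer there is one more tool, called after "Request:" by a JSON object that holds its "api" and its "payload", one argument or row to a line. send_rows: Moves the arm, as the interface text tells. Shift numbers are shares of 500 mm and turn numbers shares of 360 degrees, none past 1 either way. Its arguments: {"type":"object","properties":{"plan":{"type":"array"},"newtons":{"type":"number"}},"required":["plan"]}

```bash
mkdir -p pics
cat > h.py <<'E'
import numpy as np,cv2
from workcell import bot
from scipy.spatial.transform import Rotation as R
def snap(c,name=None):
    T=np.array(bot.get_calibration(c)["world_from_camera"]); im=bot.snapshot(c)
    if name: cv2.imwrite(f"pics/{name}.png",im[:,:,::-1])
    return im,T
def tip(t,c,T):
    return [(round(d["p"],2),np.round((T@np.r_[d["centre"],1])[:3],4)) for d in bot.tip_of(t,c)[:3]]
E
python3 - <<'E'
from h import *
a=[]
for c in("scene","top"):
    im,T=snap(c); a.append(im); k=bot.get_calibration(c); print(c,k)
    for t in["caddy","tier_end","pumice_center","fence","cap_center","pointer","brush_center","nail_file_center","keeper"]: print(t,tip(t,c,T))
cv2.imwrite("pics/s.png",a[0][:,:,::-1]);cv2.imwrite("pics/t.png",a[1][:,:,::-1])
print(bot.get_obs())
E
```

```text
scene {'vertical_fov': 51.19971681661364, 'cx': 325.2823884345851, 'cy': 195.83598254976306, 'world_from_camera': array([[ 0.77739971, -0.52009657,  0.35376441,  0.99811082],
       [ 0.6290019 ,  0.64503481, -0.43392015, -0.36932445],
       [-0.00250998,  0.55984788,  0.8285916 ,  0.95750891],
       [ 0.        ,  0.        ,  0.        ,  1.        ]])}
caddy [(0.69, array([ 6.495e-01, -5.610e-02, -3.000e-04]))]
tier_end [(0.65, array([0.6401, 0.1078, 0.0794]))]
pumice_center [(0.95, array([0.8121, 0.0405, 0.0215])), (0.86, array([0.5294, 0.2437, 0.0204])), (0.83, array([0.6524, 0.0535, 0.0819]))]
fence [(0.55, array([ 0.6393, -0.0328,  0.0897]))]
cap_center [(0.93, array([ 0.5406, -0.0363,  0.1485])), (0.45, array([ 0.5378, -0.0239,  0.1594]))]
pointer [(0.51, array([ 0.532 , -0.0236,  0.1607]))]
brush_center [(0.81, array([ 0.6502, -0.1833,  0.0727]))]
nail_file_center [(0.5, array([ 0.6538, -0.1246,  0.0715]))]Traceback (most recent call last):
  File "<stdin>", line 5, in <module>
  File "h.py", line 9, in tip
    return [(round(d["p"],2),np.round((T@np.r_[d["centre"],1])[:3],4)) for d in bot.tip_of(t,c)[:3]]
                                                                                ~~~~~~~~~~^^^^^
ValueError: it knows: bottle_center, brush_center, caddy, cap_center, fence, nail_file_center, pointer, pumice_center, tier_end
```

Run:
```python
from h import *
a=[]
for c in("scene","top"):
    im,T=snap(c); a.append(im)
    if c=="top":
        print(bot.get_calibration(c))
        for t in["caddy","tier_end","pumice_center","fence","cap_center","pointer","brush_center","nail_file_center"]: print(t,tip(t,c,T))
cv2.imwrite("pics/s.png",a[0][:,:,::-1]);cv2.imwrite("pics/t.png",a[1][:,:,::-1])
print(bot.get_obs())
```

```text
{'vertical_fov': 49.39073527329958, 'cx': 326.01041823646005, 'cy': 194.81411067707634, 'world_from_camera': array([[ 0.00539757,  0.99257371, -0.12152486,  0.54405931],
       [-0.99990619,  0.006887  ,  0.01183946,  0.02230301],
       [ 0.01258848,  0.12144955,  0.99251778,  1.08744638],
       [ 0.        ,  0.        ,  0.        ,  1.        ]])}
caddy [(0.74, array([ 0.6441, -0.0519, -0.0013]))]
tier_end [(0.86, array([0.6397, 0.1067, 0.0792]))]
pumice_center [(0.84, array([0.722 , 0.2327, 0.0138])), (0.82, array([0.6489, 0.0607, 0.082 ])), (0.59, array([0.5286, 0.2445, 0.0168]))]
fence [(0.67, array([ 0.6442, -0.0514, -0.0021])), (0.55, array([ 0.6433, -0.0294,  0.088 ]))]
cap_center [(0.88, array([ 0.5391, -0.0382,  0.1429]))]
pointer [(0.5, array([ 0.5313, -0.0211,  0.156 ]))]
brush_center [(0.88, array([ 0.6488, -0.1824,  0.0763]))]
nail_file_center [(0.8, array([ 0.6494, -0.1238,  0.071 ]))]
{'t': 0.95, 'qpos': array([ 9.16620012e-01,  3.12868063e-01,  1.49765549e+00, -1.09755405e-05,
        1.33100961e+00, -2.23390175e-01]), 'qd': array([-0.00131915, -0.00136847, -0.00127015,  0.00149437,  0.00025479,
        0.00176019]), 'effort': array([ 1.12669324e-03, -4.02105546e+01, -2.52430344e+01,  6.94966782e-02,
        3.18555906e-02, -2.36158655e-05]), 'eef_pos': array([0.21925253, 0.47704568, 0.2387533 ]), 'tool_rot': array([-1.38272564, -0.88635042,  0.88625256]), 'ft_force': array([-0.05126373, -0.3246663 ,  0.16276049]), 'torque': array([-0.0375861 ,  0.00160726,  0.01391839]), 'grip_width': 0.08803346316169705}
```

View pics/s.png

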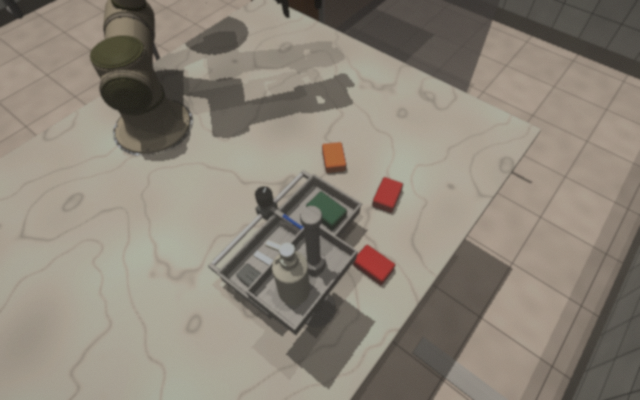

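View pics/t.png

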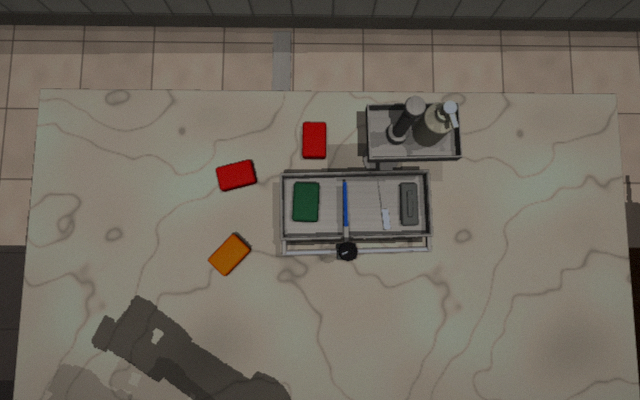

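The scene shows the caddy with the black cap at (265,200) and the green pumice at (326,208). The top view shows the cap at (347,251), the fence strip at (345,205) and the pumice at (306,202), with the red and orange blocks as decoys. Next I work out the tool axes for the approach.

```bash
cat >> h.py <<'E'
def to(target):
    o=bot.get_obs();M=R.from_rotvec(o["tool_rot"]).as_matrix()
    d=M.T@(np.array(target)-o["eef_pos"]); return np.round(d/0.5,4)
def st():
    o=bot.get_obs();M=R.from_rotvec(o["tool_rot"]).as_matrix()
    print("t",round(o["t"],2),"pos",o["eef_pos"].round(4),"q",o["qpos"].round(3),"F",o["ft_force"].round(2),"tau",o["torque"].round(3),"w",round(o["grip_width"],4));print("axes x,y,z rows",M.T.round(3).tolist())
E
python3 - <<'E'
from h import *
st();print(to([0.47,-0.037,0.239]))
E
```

```text
t 0.95 pos [0.2193 0.477  0.2388] q [ 0.917  0.313  1.498 -0.     1.331 -0.223] F [-0.05 -0.32  0.16] tau [-0.038  0.002  0.014] w 0.088
axes x,y,z rows [[0.418, 0.909, 0.0], [0.0, 0.0, -1.0], [-0.909, 0.418, -0.0]]
[-7.247e-01 -5.000e-04 -8.850e-01]
```

Request:
{"api": "send_rows", "payload": {
  "plan": [
    {"x": -0.08, "z": -0.097},
    {"x": -0.08, "z": -0.097},
    {"x": -0.08, "z": -0.097},
    {"x": -0.08, "z": -0.097},
    {"x": -0.08, "z": -0.097},
    {"x": -0.08, "z": -0.097},
    {"x": -0.08, "z": -0.097},
    {"x": -0.08, "z": -0.097}
  ]
}}

```text
schema error: expected keys x, y, z, twist, claw
```

Request:
{"api": "send_rows", "payload": {
  "plan": [
    {"twist": -0.0285},
    {"twist": -0.0285},
    {"twist": -0.011},
    {}
  ]
}}

```text
schema error: expected keys x, y, z, twist, claw
```

Run:
```python
from h import *
st()
im,T=snap("wrist","w1")
for t in["tier_end","pumice_center","fence","cap_center","pointer"]: print(t,tip(t,"wrist",T))
print(to([0.54,-0.037,0.239]));print(T.round(3),bot.get_calibration("wrist")["vertical_fov"])
```

```text
t 0.95 pos [0.2193 0.477  0.2388] q [ 0.917  0.313  1.498 -0.     1.331 -0.223] F [-0.05 -0.32  0.16] tau [-0.038  0.002  0.014] w 0.088
axes x,y,z rows [[0.418, 0.909, 0.0], [0.0, 0.0, -1.0], [-0.909, 0.418, -0.0]]
tier_end []
pumice_center []
fence []
cap_center []
pointer []
[-6.6630e-01 -6.0000e-04 -1.0122e+00]
[[ 0.417 -0.878 -0.235  0.159]
 [ 0.909  0.402  0.108  0.505]
 [-0.    -0.258  0.966  0.384]
 [ 0.     0.     0.     1.   ]] 67.20612582819288
```

View pics/w1.png

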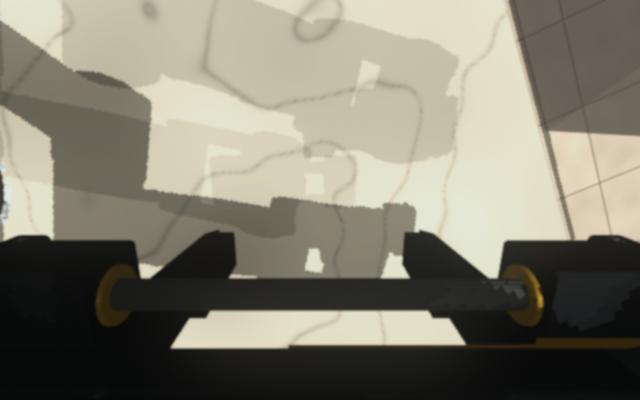

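The wrist view shows only bench so far. The move calls were refused because every row needs all five keys, so I send them again in full.

Request:
{"api": "send_rows", "payload": {
  "plan": [
    {"x": -0.08, "y": 0, "z": -0.097, "twist": 0, "claw": 0},
    {"x": -0.08, "y": 0, "z": -0.097, "twist": 0, "claw": 0},
    {"x": -0.08, "y": 0, "z": -0.097, "twist": 0, "claw": 0},
    {"x": -0.08, "y": 0, "z": -0.097, "twist": 0, "claw": 0},
    {"x": -0.08, "y": 0, "z": -0.097, "twist": 0, "claw": 0},
    {"x": -0.08, "y": 0, "z": -0.097, "twist": 0, "claw": 0},
    {"x": -0.08, "y": 0, "z": -0.097, "twist": 0, "claw": 0},
    {"x": -0.08, "y": 0, "z": -0.097, "twist": 0, "claw": 0}
  ]
}}

```text
t: 2.25
eef_pos: [0.438, 0.0257, 0.2397]
tool_rot: [-1.382, -0.896, 0.888]
ft_force: [0.5, 1.1, -0.5]
grip_width: 0.0883
```

Request:
{"api": "send_rows", "payload": {
  "plan": [
    {"x": 0, "y": 0, "z": 0, "twist": -0.0285, "claw": 0},
    {"x": 0, "y": 0, "z": 0, "twist": -0.0285, "claw": 0},
    {"x": 0, "y": 0, "z": 0, "twist": -0.011, "claw": 0},
    {"x": 0, "y": 0, "z": 0, "twist": 0, "claw": 0}
  ]
}}

```text
t: 2.75
eef_pos: [0.4394, 0.0212, 0.2394]
tool_rot: [-1.208, -1.22, 1.213]
ft_force: [-0.1, -0.4, 0.4]
grip_width: 0.088
```

Run:
```python
from h import *
st()
im,T=snap("wrist","w1")
for t in["tier_end","pumice_center","fence","cap_center","pointer"]: print(t,tip(t,"wrist",T))
print(to([0.47,-0.037,0.239]))
```

```text
t 2.75 pos [0.4394 0.0212 0.2394] q [-0.22   0.12   1.737  0.002  1.28  -1.8  ] F [-0.05 -0.41  0.35] tau [0.029 0.006 0.006] w 0.088
axes x,y,z rows [[-0.009, 1.0, 0.001], [0.005, 0.001, -1.0], [-1.0, -0.009, -0.005]]
tier_end [(0.65, array([0.6379, 0.1086, 0.0781]))]
pumice_center [(0.88, array([0.6476, 0.0572, 0.0778])), (0.82, array([0.5283, 0.2407, 0.014 ]))]
fence [(0.95, array([ 0.6425, -0.0287,  0.0832]))]
cap_center [(0.73, array([ 0.5385, -0.0317,  0.1473]))]
pointer [(0.95, array([ 0.5342, -0.0171,  0.1624]))]
[-0.1172  0.0011 -0.0602]
```

Request:
{"api": "send_rows", "payload": {
  "plan": [
    {"x": -0.112, "y": 0.02, "z": -0.04, "twist": 0, "claw": 0},
    {"x": 0, "y": 0.02, "z": -0.04, "twist": 0, "claw": 0},
    {"x": 0, "y": 0, "z": 0, "twist": 0, "claw": 0}
  ]
}}

```text
t: 3.42
eef_pos: [0.481, -0.0357, 0.2195]
tool_rot: [-1.209, -1.22, 1.212]
ft_force: [-0.3, 0.9, 0.7]
grip_width: 0.088
```

Run:
```python
from h import *
st()
im,T=snap("wrist","w2")
for t in["tier_end","pumice_center","fence","cap_center","pointer"]: print(t,tip(t,"wrist",T))
print(to([0.54,-0.035,0.2]))
c=bot.cut_out("cap_center","wrist")[0];r=c["region"];ys,xs=np.where(r);print(c["p"],xs.min(),xs.max(),ys.min(),ys.max())
k=bot.get_calibration("wrist");f=200/np.tan(np.radians(k["vertical_fov"]/2));print(f,k["cx"],k["cy"])
for p in [(0.54,-0.035,0.161),(0.54,-0.055,0.161),(0.54,-0.015,0.161)]:
    q=np.linalg.inv(T)@np.r_[p,1];print(k["cx"]+f*q[0]/-q[2],k["cy"]-f*q[1]/-q[2])
```

```text
t 3.42 pos [ 0.481  -0.0357  0.2195] q [-0.319  0.232  1.656  0.002  1.248 -1.899] F [-0.25  0.95  0.67] tau [0.014 0.09  0.037] w 0.088
axes x,y,z rows [[-0.009, 1.0, 0.0], [0.006, 0.0, -1.0], [-1.0, -0.009, -0.006]]
tier_end [(0.72, array([0.6394, 0.1072, 0.0818]))]
pumice_center [(0.97, array([0.6486, 0.0556, 0.0808])), (0.6, array([0.5244, 0.2421, 0.0147]))]
fence []
cap_center [(0.78, array([ 0.5352, -0.0316,  0.146 ]))]
pointer [(0.76, array([ 0.5343, -0.0222,  0.1563]))]
[-0.0008  0.0423 -0.1184]
0.95 293 343 225 344
300.9892901533465 318.86807194313434 198.19146752456643
318.2452105646795 286.84672578205954
292.01654911499196 286.6262397298867
344.4601780733905 287.0670967188274
```

View pics/w2.png

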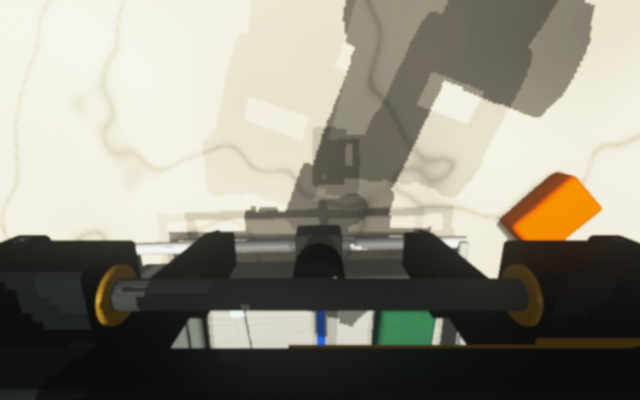

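Near view: the cap straddles columns 297–343, with its middle at about column 320, which puts it at y ≈ -0.034. The blue strip is at column 321 and the pumice at columns 378–434. The fingers straddle the cap evenly. I will first grip with the jaws along x so the fixed rail gives me the cap's x, then work with the jaws along y.

Request:
{"api": "send_rows", "payload": {
  "plan": [
    {"x": 0, "y": 0, "z": -0.114, "twist": 0, "claw": 0},
    {"x": 0, "y": 0, "z": 0, "twist": 0.029, "claw": 0},
    {"x": 0, "y": 0, "z": 0, "twist": 0.029, "claw": 0},
    {"x": 0, "y": 0, "z": 0, "twist": 0.029, "claw": 0},
    {"x": 0, "y": 0, "z": 0, "twist": 0.029, "claw": 0},
    {"x": 0, "y": 0, "z": 0, "twist": 0.029, "claw": 0},
    {"x": 0, "y": 0, "z": 0, "twist": 0.029, "claw": 0},
    {"x": 0, "y": 0, "z": 0, "twist": 0.029, "claw": 0}
  ]
}}

```text
t: 4.78
eef_pos: [0.5375, -0.0327, 0.2216]
tool_rot: [-1.562, -0.217, 0.206]
ft_force: [-0.5, 0.8, 0.2]
grip_width: 0.088
```

Request:
{"api": "send_rows", "payload": {
  "plan": [
    {"x": 0, "y": 0, "z": 0, "twist": 0.029, "claw": 0},
    {"x": 0, "y": 0, "z": 0, "twist": 0.025, "claw": 0},
    {"x": 0, "y": 0, "z": 0, "twist": 0, "claw": 0}
  ]
}}

```text
t: 5.15
eef_pos: [0.5371, -0.0321, 0.2224]
tool_rot: [-1.57, 0.056, -0.069]
ft_force: [0.4, 0.1, -0.6]
grip_width: 0.0881
```

Run:
```python
from h import *
st()
print(to([0.538,-0.034,0.125]))
import cv2
im=cv2.imread("pics/t.png");k=bot.get_calibration("top");f=200/np.tan(np.radians(k["vertical_fov"]/2));T=np.array(k["world_from_camera"])
L=cv2.createLineSegmentDetector().detect(cv2.cvtColor(im,cv2.COLOR_BGR2GRAY))[0][:,0]
def w(u,v,z):
    d=T[:3,:3]@np.array([(u-k["cx"])/f,-(v-k["cy"])/f,-1]);return T[:3,3]+d*(z-T[2,3])/d[2]
for l in L:
    if abs(l[0]-l[2])>50 and 160<l[1]<260:
        a,b=w(l[0],l[1],.09),w(l[2],l[3],.09);d=b-a;print(l.round(1),a.round(4),round(-d[0]/d[1],4))
```

```text
t 5.15 pos [ 0.5371 -0.0321  0.2224] q [-0.278  0.35   1.49   0.002  1.294 -0.199] F [ 0.36  0.07 -0.63] tau [-0.112  0.087 -0.054] w 0.0881
axes x,y,z rows [[0.997, -0.08, 0.008], [0.008, -0.0, -1.0], [0.08, 0.997, 0.0]]
[ 0.0006  0.1948 -0.0036]
[455.6 160.2 380.6 162.1] [ 0.7499 -0.2928  0.09  ] 0.033
[345.7 176.8 285.6 178.4] [ 0.7086 -0.035   0.09  ] 0.0344
[286.9 239.9 339.4 238.4] [0.5621 0.099  0.09  ] 0.034
[340.7 242.5 286.9 244.7] [ 0.5568 -0.0237  0.09  ] 0.0453
[353.1 238.1 420.6 236.2] [ 0.567  -0.0521  0.09  ] 0.0338
[408.1 241.3 353.2 242.5] [ 0.5604 -0.178   0.09  ] 0.0277
[304.4 174.7 366.9 173.3] [0.7128 0.061  0.09  ] 0.0305
[428.1 233.2 351.9 235.3] [ 0.5792 -0.2242  0.09  ] 0.0339
[286.8 233.1 341.9 231.4] [0.5775 0.0994 0.09  ] 0.036
[349.4 231.1 423.1 229.7] [ 0.5828 -0.0435  0.09  ] 0.0246
[420.7 176.  346.9 178.4] [ 0.7119 -0.2099  0.09  ] 0.0409
[283.1 254.1 333.1 253. ] [0.53  0.107 0.09 ] 0.0254
[426.9 247.3 359.4 249.3] [ 0.5469 -0.2205  0.09  ] 0.0343
[379.4 170.1 284.4 172.5] [ 0.7251 -0.1136  0.09  ] 0.0334
[340.7 235.3 284.3 236.9] [ 0.5731 -0.0236  0.09  ] 0.0328
[359.4 252.1 411.9 250.1] [ 0.5354 -0.0663  0.09  ] 0.0427
[429.4 252.  359.3 254.6] [ 0.5364 -0.2261  0.09  ] 0.0418
```

Request:
{"api": "send_rows", "payload": {
  "plan": [
    {"x": 0, "y": 0.08, "z": 0, "twist": 0, "claw": 0},
    {"x": 0, "y": 0.08, "z": -0.004, "twist": 0, "claw": 0},
    {"x": 0, "y": 0.035, "z": 0, "twist": 0, "claw": 0},
    {"x": 0, "y": 0, "z": 0, "twist": 0, "claw": 0}
  ]
}}

```text
t: 5.65
eef_pos: [0.5379, -0.0339, 0.1235]
tool_rot: [-1.571, 0.042, -0.059]
ft_force: [-0.4, 0.2, 0.3]
grip_width: 0.0881
```

Request:
{"api": "send_rows", "payload": {
  "newtons": 5,
  "plan": [
    {"x": 0, "y": 0, "z": 0, "twist": 0, "claw": 1},
    {"x": 0, "y": 0, "z": 0, "twist": 0, "claw": 1},
    {"x": 0, "y": 0, "z": 0, "twist": 0, "claw": 1},
    {"x": 0, "y": 0, "z": 0, "twist": 0, "claw": 1},
    {"x": 0, "y": 0, "z": 0, "twist": 0, "claw": 1},
    {"x": 0, "y": 0, "z": 0, "twist": 0, "claw": 1}
  ]
}}

```text
t: 6.4
eef_pos: [0.5381, -0.0339, 0.1265]
tool_rot: [-1.572, 0.038, -0.057]
ft_force: [-5.0, -0.9, 1.7]
grip_width: 0.0397
```

```bash
python3 -c "
from h import *
st()"
```

```text
t 6.4 pos [ 0.5381 -0.0339  0.1265] q [-2.810e-01  4.510e-01  1.611e+00  1.000e-03  1.067e+00 -2.210e-01] F [-4.99 -0.9   1.71] tau [-0.027  0.739 -0.039] w 0.0397
axes x,y,z rows [[0.998, -0.06, 0.012], [0.012, -0.002, -1.0], [0.06, 0.998, -0.002]]
```

Request:
{"api": "send_rows", "payload": {
  "plan": [
    {"x": -0.002, "y": 0, "z": 0, "twist": 0, "claw": 1},
    {"x": 0, "y": 0, "z": 0, "twist": 0, "claw": 1},
    {"x": 0, "y": 0, "z": 0, "twist": 0, "claw": 1}
  ]
}}

```text
t: 6.78
eef_pos: [0.5378, -0.034, 0.1266]
tool_rot: [-1.572, 0.036, -0.059]
ft_force: [-1.0, -0.2, 1.3]
grip_width: 0.0395
```

Request:
{"api": "send_rows", "payload": {
  "plan": [
    {"x": -0.002, "y": 0, "z": 0, "twist": 0, "claw": 1},
    {"x": 0, "y": 0, "z": 0, "twist": 0, "claw": 1},
    {"x": 0, "y": 0, "z": 0, "twist": 0, "claw": 1}
  ]
}}

```text
t: 7.15
eef_pos: [0.5376, -0.034, 0.1268]
tool_rot: [-1.572, 0.035, -0.061]
ft_force: [2.3, -0.2, 0.4]
grip_width: 0.0395
```

Request:
{"api": "send_rows", "payload": {
  "plan": [
    {"x": 0, "y": 0, "z": 0, "twist": 0, "claw": 0},
    {"x": 0, "y": 0, "z": 0, "twist": 0, "claw": 0},
    {"x": 0, "y": 0, "z": 0, "twist": 0, "claw": 0},
    {"x": 0, "y": 0, "z": 0, "twist": 0, "claw": 0},
    {"x": 0, "y": 0, "z": 0, "twist": -0.0285, "claw": 0},
    {"x": 0, "y": 0, "z": 0, "twist": -0.0285, "claw": 0},
    {"x": 0, "y": 0, "z": 0, "twist": -0.0285, "claw": 0},
    {"x": 0, "y": 0, "z": 0, "twist": -0.0285, "claw": 0}
  ]
}}

```text
t: 8.15
eef_pos: [0.5365, -0.0339, 0.1265]
tool_rot: [-1.512, -0.541, 0.521]
ft_force: [-0.8, 0.3, 0.2]
grip_width: 0.0881
```

Request:
{"api": "send_rows", "payload": {
  "plan": [
    {"x": 0, "y": 0, "z": 0, "twist": -0.0285, "claw": 0},
    {"x": 0, "y": 0, "z": 0, "twist": -0.0285, "claw": 0},
    {"x": 0, "y": 0, "z": 0, "twist": -0.0285, "claw": 0},
    {"x": 0, "y": 0, "z": 0, "twist": -0.0285, "claw": 0},
    {"x": 0, "y": 0, "z": 0, "twist": -0.0285, "claw": 0},
    {"x": 0, "y": 0, "z": 0, "twist": -0.008, "claw": 0},
    {"x": 0, "y": 0, "z": 0, "twist": 0, "claw": 0}
  ]
}}

```text
t: 9.02
eef_pos: [0.5362, -0.0339, 0.1264]
tool_rot: [-1.179, -1.28, 1.268]
ft_force: [-0.2, -0.5, 0.2]
grip_width: 0.0883
```

```bash
python3 -c "
from h import *
st();print(to([.5377,-.034,.1265]))"
```

```text
t 9.03 pos [ 0.5362 -0.0339  0.1264] q [-2.820e-01  4.470e-01  1.618e+00  1.000e-03  1.064e+00 -1.939e+00] F [-0.22 -0.46  0.21] tau [ 0.031 -0.064  0.041] w 0.0883
axes x,y,z rows [[-0.086, 0.996, -0.003], [0.013, -0.002, -1.0], [-0.996, -0.086, -0.013]]
[-0.0004 -0.0001 -0.0029]
```

Request:
{"api": "send_rows", "payload": {
  "newtons": 8,
  "plan": [
    {"x": 0, "y": 0, "z": -0.003, "twist": 0.008, "claw": 0},
    {"x": 0, "y": 0, "z": 0, "twist": 0, "claw": 0.3},
    {"x": 0, "y": 0, "z": 0, "twist": 0, "claw": 1},
    {"x": 0, "y": 0, "z": 0, "twist": 0, "claw": 1},
    {"x": 0, "y": 0, "z": 0, "twist": 0, "claw": 1},
    {"x": 0, "y": 0, "z": 0, "twist": 0, "claw": 1},
    {"x": 0, "y": 0, "z": 0, "twist": 0, "claw": 1}
  ]
}}

```text
t: 9.9
eef_pos: [0.5376, -0.0339, 0.1265]
tool_rot: [-1.205, -1.242, 1.23]
ft_force: [-0.0, -0.0, 0.0]
grip_width: 0.0396
```

```bash
python3 -c "
from h import *
st();print(to([.5377,-.034,.1265]))"
```

```text
t 9.9 pos [ 0.5376 -0.0339  0.1265] q [-2.810e-01  4.500e-01  1.613e+00  1.000e-03  1.066e+00 -1.886e+00] F [-0.03 -0.03  0.05] tau [0.07  0.062 0.022] w 0.0396
axes x,y,z rows [[-0.033, 0.999, -0.003], [0.013, -0.003, -1.0], [-0.999, -0.033, -0.013]]
[-0.0001 -0.     -0.0002]
```

Request:
{"api": "send_rows", "payload": {
  "newtons": 20,
  "plan": [
    {"x": 0, "y": 0, "z": 0, "twist": 0, "claw": 1},
    {"x": 0.01, "y": 0, "z": 0, "twist": 0, "claw": 1},
    {"x": 0.016, "y": 0, "z": 0, "twist": 0, "claw": 1},
    {"x": 0.016, "y": 0, "z": 0, "twist": 0, "claw": 1},
    {"x": 0.016, "y": 0, "z": 0, "twist": 0, "claw": 1},
    {"x": 0.016, "y": 0, "z": 0, "twist": 0, "claw": 1},
    {"x": 0.016, "y": 0, "z": 0, "twist": 0, "claw": 1},
    {"x": 0, "y": 0, "z": 0, "twist": 0, "claw": 1}
  ]
}}

```text
t: 10.9
eef_pos: [0.536, 0.0146, 0.1265]
tool_rot: [-1.205, -1.242, 1.23]
ft_force: [-0.7, 0.6, 0.9]
grip_width: 0.0396
```

Run:
```python
from h import *
st()
a=snap("top")
for t in["tier_end","pumice_center","fence","cap_center"]: print(t,tip(t,"top",a[1]))
```

```text
t 10.9 pos [0.536  0.0146 0.1265] q [-1.910e-01  4.450e-01  1.621e+00 -1.000e-03  1.062e+00 -1.796e+00] F [-0.73  0.59  0.92] tau [ 0.286  0.015 -0.029] w 0.0396
axes x,y,z rows [[-0.034, 0.999, -0.004], [0.013, -0.003, -1.0], [-0.999, -0.034, -0.013]]
tier_end [(0.68, array([0.6391, 0.1092, 0.0792]))]
pumice_center [(0.9, array([0.8171, 0.0398, 0.0142])), (0.75, array([0.5295, 0.2406, 0.0166])), (0.69, array([0.6515, 0.0608, 0.08  ]))]
fence [(0.63, array([0.6392, 0.0207, 0.0865])), (0.26, array([ 0.7725, -0.1877,  0.3092]))]
cap_center []
```

Request:
{"api": "send_rows", "payload": {
  "plan": [
    {"x": 0.006, "y": 0, "z": 0, "twist": 0, "claw": 1},
    {"x": 0.006, "y": 0, "z": 0, "twist": 0, "claw": 1},
    {"x": 0.006, "y": 0, "z": 0, "twist": 0, "claw": 1},
    {"x": 0.006, "y": 0, "z": 0, "twist": 0, "claw": 1},
    {"x": 0.006, "y": 0, "z": 0, "twist": 0, "claw": 1},
    {"x": 0.006, "y": 0, "z": 0, "twist": 0, "claw": 1}
  ]
}}

```text
t: 11.9
eef_pos: [0.5356, 0.0313, 0.1265]
tool_rot: [-1.208, -1.24, 1.231]
ft_force: [-0.2, -1.6, 1.1]
grip_width: 0.0398
```

Request:
{"api": "send_rows", "payload": {
  "plan": [
    {"x": 0.004, "y": 0, "z": 0, "twist": 0, "claw": 1},
    {"x": 0.004, "y": 0, "z": 0, "twist": 0, "claw": 1}
  ]
}}

```text
t: 12.15
eef_pos: [0.5354, 0.0356, 0.1265]
tool_rot: [-1.208, -1.24, 1.231]
ft_force: [-0.3, -2.2, 0.6]
grip_width: 0.0395
```

Run:
```python
from h import *
st()
a=snap("top")
for t in["tier_end","pumice_center","fence"]: print(t,tip(t,"top",a[1]))
a=snap("scene")
for t in["tier_end","pumice_center","fence"]: print(t,tip(t,"scene",a[1]))
```

```text
t 12.15 pos [0.5354 0.0356 0.1265] q [-0.15   0.446  1.62  -0.004  1.062 -1.751] F [-0.29 -2.24  0.59] tau [-0.304  0.04  -0.053] w 0.0395
axes x,y,z rows [[-0.032, 0.999, -0.006], [0.013, -0.006, -1.0], [-0.999, -0.033, -0.013]]
tier_end [(0.95, array([0.6393, 0.1086, 0.078 ]))]
pumice_center [(0.86, array([0.5276, 0.2448, 0.0176])), (0.85, array([0.8192, 0.0394, 0.016 ])), (0.83, array([0.6488, 0.0761, 0.08  ]))]
fence [(0.5, array([0.6448, 0.0406, 0.0875]))]
tier_end [(0.82, array([0.6397, 0.1079, 0.0812]))]
pumice_center [(0.75, array([0.8132, 0.0406, 0.0175])), (0.69, array([0.7236, 0.2347, 0.0144])), (0.67, array([0.6511, 0.0712, 0.0826]))]
fence [(0.81, array([0.6404, 0.038 , 0.0871]))]
```

Request:
{"api": "send_rows", "payload": {
  "plan": [
    {"x": 0.003, "y": 0, "z": 0, "twist": 0, "claw": 1},
    {"x": 0.003, "y": 0, "z": 0, "twist": 0, "claw": 1}
  ]
}}

```text
t: 12.8
eef_pos: [0.5354, 0.0383, 0.1265]
tool_rot: [-1.208, -1.24, 1.231]
ft_force: [-0.9, -2.7, 1.5]
grip_width: 0.0392
```

Request:
{"api": "send_rows", "payload": {
  "plan": [
    {"x": 0.002, "y": 0, "z": 0, "twist": 0, "claw": 1}
  ]
}}

```text
t: 12.92
eef_pos: [0.5353, 0.0393, 0.1265]
tool_rot: [-1.208, -1.239, 1.232]
ft_force: [0.6, -2.4, 1.0]
grip_width: 0.0397
```

Request:
{"api": "send_rows", "payload": {
  "plan": [
    {"x": 0.002, "y": 0, "z": 0, "twist": 0, "claw": 1}
  ]
}}

```text
t: 13.05
eef_pos: [0.5353, 0.0402, 0.1264]
tool_rot: [-1.208, -1.239, 1.232]
ft_force: [-1.3, -1.9, 0.7]
grip_width: 0.0397
```

Request:
{"api": "send_rows", "payload": {
  "plan": [
    {"x": 0.002, "y": 0, "z": 0, "twist": 0, "claw": 1}
  ]
}}

```text
t: 13.18
eef_pos: [0.5353, 0.0413, 0.1265]
tool_rot: [-1.209, -1.239, 1.232]
ft_force: [-1.1, -2.1, 1.3]
grip_width: 0.0392
```

Request:
{"api": "send_rows", "payload": {
  "plan": [
    {"x": 0.0016, "y": 0, "z": 0, "twist": 0, "claw": 1}
  ]
}}

```text
t: 13.3
eef_pos: [0.5353, 0.0421, 0.1265]
tool_rot: [-1.209, -1.239, 1.232]
ft_force: [-0.4, -2.4, 0.6]
grip_width: 0.0395
```

Request:
{"api": "send_rows", "payload": {
  "plan": [
    {"x": 0.0016, "y": 0, "z": 0, "twist": 0, "claw": 1}
  ]
}}

```text
t: 13.42
eef_pos: [0.5352, 0.043, 0.1265]
tool_rot: [-1.209, -1.239, 1.232]
ft_force: [-0.2, -2.7, 1.2]
grip_width: 0.0396
```

Request:
{"api": "send_rows", "payload": {
  "plan": [
    {"x": 0.0016, "y": 0, "z": 0, "twist": 0, "claw": 1}
  ]
}}

```text
t: 13.55
eef_pos: [0.5352, 0.0436, 0.1265]
tool_rot: [-1.209, -1.239, 1.232]
ft_force: [-0.1, -6.8, 0.4]
grip_width: 0.0394
```

Run:
```python
from h import *
st()
a=snap("top","t2")
for t in["pumice_center","fence"]: print(t,tip(t,"top",a[1]))
im=cv2.imread("pics/t2.png")[160:270,260:450];cv2.imwrite("pics/t2c.png",cv2.resize(im,None,fx=4,fy=4,interpolation=cv2.INTER_CUBIC))
```

```text
t 13.55 pos [0.5352 0.0436 0.1265] q [-0.134  0.447  1.618 -0.006  1.063 -1.735] F [-0.05 -6.78  0.42] tau [-1.011  0.113 -0.029] w 0.0394
axes x,y,z rows [[-0.032, 0.999, -0.008], [0.013, -0.007, -1.0], [-0.999, -0.032, -0.013]]
pumice_center [(0.86, array([0.5311, 0.2434, 0.0167])), (0.82, array([0.7231, 0.2325, 0.0149])), (0.71, array([0.8174, 0.0379, 0.0128]))]
fence [(0.47, array([0.6397, 0.0524, 0.0889])), (0.23, array([0.6389, 0.1101, 0.0774]))]
```

View pics/t2c.png

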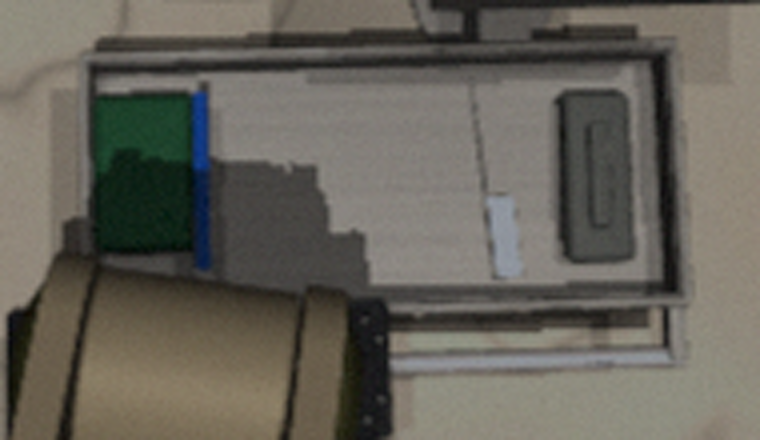

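The crop shows the green block against the left wall, the blue fence strip flush on its right side at column 200, and the brush and file untouched. Fy rose to -6.8 N, so it is snug. Next I grip firmly and tighten.

Request:
{"api": "send_rows", "payload": {
  "newtons": 50,
  "plan": [
    {"x": 0, "y": 0, "z": 0, "twist": 0, "claw": 1},
    {"x": 0, "y": 0, "z": 0, "twist": 0, "claw": 1},
    {"x": 0, "y": 0, "z": 0, "twist": 0.025, "claw": 1},
    {"x": 0, "y": 0, "z": 0, "twist": 0.025, "claw": 1}
  ]
}}

```text
t: 14.2
eef_pos: [0.5352, 0.0435, 0.1265]
tool_rot: [-1.347, -1.0, 0.989]
ft_force: [-0.6, -3.3, 0.3]
grip_width: 0.0391
```

```bash
python3 -c "
from h import *
st();print(to([.5352,.0436,.1265]))"
```

```text
t 14.2 pos [0.5352 0.0435 0.1265] q [-0.135  0.447  1.618 -0.006  1.063 -1.412] F [-0.58 -3.27  0.34] tau [-0.58   0.059 -0.01 ] w 0.0391
axes x,y,z rows [[0.286, 0.958, -0.003], [0.013, -0.007, -1.0], [-0.958, 0.286, -0.015]]
[ 0.0003 -0.0001  0.0001]
```

Request:
{"api": "send_rows", "payload": {
  "plan": [
    {"x": 0, "y": 0, "z": 0, "twist": 0.025, "claw": 1},
    {"x": 0, "y": 0, "z": 0, "twist": 0.025, "claw": 1},
    {"x": 0, "y": 0, "z": 0, "twist": 0.025, "claw": 1},
    {"x": 0, "y": 0, "z": 0, "twist": 0, "claw": 1}
  ]
}}

```text
t: 14.7
eef_pos: [0.5351, 0.0434, 0.1265]
tool_rot: [-1.492, -0.629, 0.615]
ft_force: [0.2, -3.9, 0.8]
grip_width: 0.0393
```

```bash
python3 -c "
from h import *
st();print(to([.5352,.0436,.1265]))"
```

```text
t 14.7 pos [0.5351 0.0434 0.1265] q [-0.135  0.447  1.618 -0.007  1.063 -0.926] F [ 0.23 -3.91  0.85] tau [-0.646  0.174  0.055] w 0.0393
axes x,y,z rows [[0.7, 0.714, 0.003], [0.013, -0.008, -1.0], [-0.714, 0.7, -0.015]]
[ 0.0004 -0.0001  0.0002]
```

Request:
{"api": "send_rows", "payload": {
  "plan": [
    {"x": 0, "y": 0, "z": 0, "twist": 0.028, "claw": 1}
  ]
}}

```text
t: 14.82
eef_pos: [0.5351, 0.0434, 0.1265]
tool_rot: [-1.527, -0.493, 0.478]
ft_force: [-0.3, -2.7, 0.7]
grip_width: 0.0389
```

```bash
cat > s.py <<'E'
from h import *
o=bot.get_obs();M=R.from_rotvec(o["tool_rot"]).as_matrix()
print("t",round(o["t"],2),o["eef_pos"].round(4),"turn",round(1.603-np.arctan2(M[1,0],M[0,0]),3),"F",o["ft_force"].round(1),"tau",o["torque"].round(3),"w",round(o["grip_width"],4),"q6",round(o["qpos"][5],3))
E
python3 s.py
```

```text
t 14.82 [0.5351 0.0434 0.1265] turn 0.984 F [-0.3 -2.7  0.7] tau [-0.662  0.203  0.034] w 0.0389 q6 -0.75
```

Request:
{"api": "send_rows", "payload": {
  "plan": [
    {"x": 0, "y": 0, "z": 0, "twist": 0.028, "claw": 1}
  ]
}}

```text
t: 14.95
eef_pos: [0.5351, 0.0434, 0.1265]
tool_rot: [-1.554, -0.355, 0.338]
ft_force: [0.0, -3.4, 1.1]
grip_width: 0.0385
```

```bash
python3 s.py
```

```text
t 14.95 [0.5351 0.0434 0.1265] turn 1.162 F [ 0.  -3.4  1.1] tau [-0.596  0.221  0.03 ] w 0.0385 q6 -0.572
```

Request:
{"api": "send_rows", "payload": {
  "plan": [
    {"x": 0, "y": 0, "z": 0, "twist": 0.028, "claw": 1}
  ]
}}

```text
t: 15.08
eef_pos: [0.535, 0.0434, 0.1265]
tool_rot: [-1.57, -0.216, 0.198]
ft_force: [-0.8, -3.3, 1.3]
grip_width: 0.0392
```

```bash
python3 s.py
```

```text
t 15.07 [0.535  0.0434 0.1265] turn 1.34 F [-0.8 -3.3  1.3] tau [-0.576  0.209  0.003] w 0.0392 q6 -0.394
```

Request:
{"api": "send_rows", "payload": {
  "plan": [
    {"x": 0, "y": 0, "z": 0, "twist": 0.028, "claw": 1}
  ]
}}

```text
t: 15.2
eef_pos: [0.535, 0.0434, 0.1265]
tool_rot: [-1.578, -0.077, 0.058]
ft_force: [0.0, -4.1, 0.4]
grip_width: 0.039
```

```bash
python3 s.py
```

```text
t 15.2 [0.535  0.0434 0.1265] turn 1.518 F [ 0.  -4.1  0.4] tau [-0.585  0.175  0.051] w 0.039 q6 -0.216
```

Request:
{"api": "send_rows", "payload": {
  "plan": [
    {"x": 0, "y": 0, "z": 0, "twist": 0.028, "claw": 1}
  ]
}}

```text
t: 15.32
eef_pos: [0.535, 0.0434, 0.1265]
tool_rot: [-1.577, 0.063, -0.083]
ft_force: [0.3, -3.5, 0.9]
grip_width: 0.0386
```

```bash
python3 s.py
```

```text
t 15.32 [0.535  0.0434 0.1265] turn 1.695 F [ 0.3 -3.5  0.9] tau [-0.616  0.232  0.011] w 0.0386 q6 -0.038
```

Request:
{"api": "send_rows", "payload": {
  "plan": [
    {"x": 0, "y": 0, "z": 0, "twist": 0.028, "claw": 1}
  ]
}}

```text
t: 15.45
eef_pos: [0.535, 0.0435, 0.1264]
tool_rot: [-1.567, 0.202, -0.223]
ft_force: [0.3, -3.4, 0.3]
grip_width: 0.0391
```

```bash
python3 s.py
```

```text
t 15.45 [0.535  0.0435 0.1264] turn 1.873 F [ 0.3 -3.4  0.3] tau [-0.649  0.199  0.075] w 0.0391 q6 0.139
```

Request:
{"api": "send_rows", "payload": {
  "plan": [
    {"x": 0, "y": 0, "z": 0, "twist": 0.02, "claw": 1}
  ]
}}

```text
t: 15.58
eef_pos: [0.535, 0.0435, 0.1265]
tool_rot: [-1.554, 0.301, -0.322]
ft_force: [-0.0, -3.3, 1.5]
grip_width: 0.0386
```

```bash
python3 s.py
```

```text
t 15.57 [0.535  0.0435 0.1265] turn 2.0 F [-0.  -3.3  1.5] tau [-0.589  0.26   0.107] w 0.0386 q6 0.266
```

Request:
{"api": "send_rows", "payload": {
  "plan": [
    {"x": 0, "y": 0, "z": 0, "twist": 0.02, "claw": 1}
  ]
}}

```text
t: 15.7
eef_pos: [0.535, 0.0435, 0.1265]
tool_rot: [-1.536, 0.399, -0.421]
ft_force: [0.4, -4.0, 1.2]
grip_width: 0.0389
```

```bash
python3 s.py
```

```text
t 15.7 [0.535  0.0435 0.1265] turn 2.125 F [ 0.4 -4.   1.2] tau [-0.578  0.25   0.246] w 0.0389 q6 0.392
```

Request:
{"api": "send_rows", "payload": {
  "plan": [
    {"x": 0, "y": 0, "z": 0, "twist": 0.016, "claw": 1}
  ]
}}

```text
t: 15.82
eef_pos: [0.535, 0.0435, 0.1265]
tool_rot: [-1.519, 0.476, -0.499]
ft_force: [-0.1, -3.7, 1.3]
grip_width: 0.0388
```

```bash
python3 s.py
```

```text
t 15.82 [0.535  0.0435 0.1265] turn 2.225 F [-0.1 -3.7  1.3] tau [-0.627  0.255  0.303] w 0.0388 q6 0.492
```

Request:
{"api": "send_rows", "payload": {
  "plan": [
    {"x": 0, "y": 0, "z": 0, "twist": 0.016, "claw": 1}
  ]
}}

```text
t: 15.95
eef_pos: [0.535, 0.0435, 0.1265]
tool_rot: [-1.5, 0.553, -0.576]
ft_force: [-0.5, -2.9, 0.7]
grip_width: 0.0386
```

```bash
python3 s.py
```

```text
t 15.95 [0.535  0.0435 0.1265] turn 2.325 F [-0.5 -2.9  0.7] tau [-0.558  0.298  0.309] w 0.0386 q6 0.591
```

The torque has levelled at 0.30 N m over the last two steps (0.303, then 0.309), so the clutch is at its first slip, by about 0.15 rad. I stop here, let go and rise.

Request:
{"api": "send_rows", "payload": {
  "plan": [
    {"x": 0, "y": 0, "z": 0, "twist": 0, "claw": 0},
    {"x": 0, "y": 0, "z": 0, "twist": 0, "claw": 0},
    {"x": 0, "y": 0, "z": 0, "twist": 0, "claw": 0},
    {"x": 0, "y": 0, "z": 0, "twist": 0, "claw": 0},
    {"x": 0, "y": -0.06, "z": 0, "twist": 0, "claw": 0},
    {"x": 0, "y": -0.08, "z": 0, "twist": 0, "claw": 0},
    {"x": 0, "y": -0.08, "z": 0, "twist": 0, "claw": 0},
    {"x": 0, "y": 0, "z": 0, "twist": 0, "claw": 0}
  ]
}}

```text
t: 16.95
eef_pos: [0.533, 0.0457, 0.2388]
tool_rot: [-1.5, 0.546, -0.563]
ft_force: [-0.3, 0.2, -1.1]
grip_width: 0.0884
```

Request:
{"api": "send_rows", "payload": {
  "plan": [
    {"x": -0.1, "y": 0, "z": 0, "twist": 0, "claw": 0},
    {"x": -0.1, "y": 0, "z": 0, "twist": 0, "claw": 0},
    {"x": -0.1, "y": 0, "z": 0, "twist": 0, "claw": 0},
    {"x": 0, "y": 0, "z": 0, "twist": 0, "claw": 0}
  ]
}}

```text
t: 17.45
eef_pos: [0.4145, 0.1456, 0.2333]
tool_rot: [-1.502, 0.549, -0.558]
ft_force: [-0.0, 0.6, 0.7]
grip_width: 0.0882
```

```bash
python3 s.py
python3 - <<'E'
from h import *
for c in("top","scene"):
    a=snap(c,"f"+c)
    for t in["tier_end","pumice_center","fence","cap_center","pointer","brush_center","nail_file_center","bottle_center"]: print(c,t,tip(t,c,a[1]))
im=cv2.imread("pics/ftop.png")[80:280,250:480];cv2.imwrite("pics/ftc.png",cv2.resize(im,None,fx=3,fy=3,interpolation=cv2.INTER_CUBIC))
E
```

```text
t 17.45 [0.4145 0.1456 0.2333] turn 2.311 F [-0.   0.6  0.7] tau [-0.017  0.162 -0.012] w 0.0882 q6 0.782
top tier_end [(0.66, array([0.6352, 0.1076, 0.0784])), (0.37, array([0.6507, 0.0842, 0.0794]))]
top pumice_center [(0.96, array([0.7258, 0.2317, 0.0165])), (0.9, array([0.8174, 0.0382, 0.0171])), (0.87, array([0.6471, 0.0825, 0.0795]))]
top fence [(0.56, array([0.6417, 0.0489, 0.0881]))]
top cap_center [(0.61, array([0.533 , 0.0415, 0.1418]))]
top pointer [(0.57, array([0.5526, 0.0447, 0.1629]))]
top brush_center [(0.71, array([ 0.6479, -0.183 ,  0.076 ]))]
top nail_file_center [(0.85, array([ 0.649 , -0.1238,  0.0694])), (0.52, array([ 0.6446, -0.053 , -0.0012]))]
top bottle_center [(0.68, array([ 0.7701, -0.1853,  0.309 ]))]
scene tier_end [(0.68, array([0.6388, 0.1079, 0.0812]))]
scene pumice_center [(0.97, array([0.8141, 0.0395, 0.0206])), (0.92, array([0.7233, 0.2346, 0.0156])), (0.85, array([0.65 , 0.079, 0.08 ]))]
scene fence [(0.91, array([0.641 , 0.0475, 0.0862]))]
scene cap_center [(0.89, array([0.5375, 0.0434, 0.1475]))]
scene pointer [(0.86, array([0.5523, 0.0407, 0.1632]))]
scene brush_center [(0.87, array([ 0.6512, -0.1821,  0.0733])), (0.48, array([0.6427, 0.108 , 0.0811]))]
scene nail_file_center [(0.52, array([ 0.6539, -0.123 ,  0.0699]))]
scene bottle_center [(0.97, array([ 0.7782, -0.1926,  0.3102]))]
```

View pics/ftc.png

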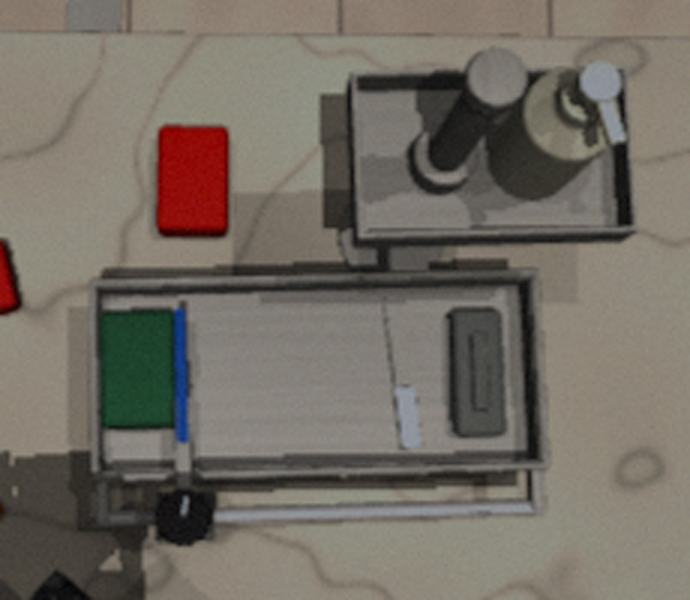

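The final crop shows the pumice between wall and fence (columns 100–187), the brush, file and bottle where they were, and the pointer turned to point away from the robot. The arm is clear, so I hand in.

```bash
python3 -c "
from h import *
bot.job_done()"
```

```text
the job is handed in; nothing more can be done
```

The pumice is held snug against the left end wall, the thumbscrew is tightened to its first clutch slip, and the gripper has let go and backed clear. I handed the job in at about 17.6 s; it gives no verdict.

- **Sliding the keeper:** I gripped the cap and slid the keeper about 77.5 mm. I stopped when the push rose to 6.8 N from the usual 2–3 N of sliding force; the stone stands 15 N. About 3–4 N remained while tightening.
- **Locking the screw:** I turned the cap 2.33 rad clockwise. Torque stayed near 0.03 N m until about 1.95 rad, then climbed and levelled at 0.303 and 0.309 N m. I estimate the clutch slipped about 0.15–0.2 rad, within the allowed 0.04 to 0.6.
- **Last checks:** The cameras put the fence about 60 mm from the end wall. The pumice's centre read 25–29 mm from the wall instead of 30, which is about the cameras' error. The brush and nail file read where they started. The bottle looks unmoved, but I took no starting reading for it.
- **Less certain:** The clutch cannot be read directly, so the slip rests on the levelled torque. The pointer turned about 2.0 rad against the 2.1 I expected after spring-back. That reading is too coarse to rule out a small slip of the pads.

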